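# Fit the open C-shaped collector shoe to the test rod and switch on

### The job

Take the open C-shaped copper shoe and slide it flat across the top of the black test box from the side facing the robot, mouth first, sideways onto the upright rod and under the sprung hex coupler, until you feel the back of its bore come up firmly against the rod; hold it pressed there a moment with a firm but gentle push (the rod must not take more than about 22 N). Let go of it there, then throw the box's toggle switch fully over to the other side. Leave the other things on the bench where they are.

Things in the scene. Friction and masses are not known exactly. Their poses are not given: they have to be found in the camera images.
- shoe_grip (a point): Grip point of the open shoe: centre line of the block (22 mm along x, 18 along y) on its 18 mm wide neck, 48 mm behind (-x of) the bore centre, 28 mm above the underside. Block top is 45 mm above the underside; block sides are flush with the neck, so fingers can go down beside it. Pinch across the 18 mm: a finger between block and ring would foul the coupler. Axes: x out of the mouth, z up.
- shoe_bore (a point): Centre of the open shoe's bore, half-way up its 10 mm thickness (5 mm above the underside). Bore radius 12, ring outer radius 25, mouth 17 mm wide towards +x with lips flaring out to x = +28 mm. Axes as shoe_grip. When home on the rod, the rod touches the back of the bore: its axis is then 5 mm behind (-x of) this point.
- shoe: The open C-shaped shoe: plain copper, about 0.18 kg, loose, flat on the bench; a 10 mm thick C with a neck running back to 62 mm behind the bore centre and a grip block on the neck. Origin under the bore centre, on the underside. A similar shoe with a closed ring lies on the other side of the box; it is not used.
- testbox: Black bakelite box fixed to the bench, 170 (x) x 200 (y) x 60 mm high, origin at the centre of its underside. On its flat top: the rod, in a slot along x whose middle is at x = +20, y = -45 mm; the toggle housing (70 x 50 x 25 mm) at x = 0, y = +65; a low lamp at x = +68, y = 0. The top is clear for sliding the shoe on from the box's -x side, mouth towards box +x.
- rod: The rod's slotted foot plate on the box top with the upright steel rod (pin_c0) it carries: rod diameter 14 mm, 58 mm tall, clamped somewhere in a slot along box x, up to 12 mm either way from the slot's middle; the clamped place is not in the measured poses and must be felt (or seen). It does not shift when pushed. Origin at the slot's middle, level with the box top.
- rod_foot (a point): Middle of the rod's slot, level with the box top (60 mm above the bench): the rod's axis is within 12 mm of it along box x, and on it in box y.
- coupler (a joint): Lift (m) of the hex coupler (45 mm across, 22 mm tall) on the rod; a spring presses it down with about 3 N. At 0 its flat foot (radius 13) is 8.5 mm above the box top, rising as a shallow cone to 12 mm at radius 22: the 10 mm shoe, slid flat, wedges it up 1.5 mm. That takes some 3 to 12 N of push; then it falls; at the rod it climbs by several N per mm.
- toggle_tip (a point): Centre of the 26 mm steel ball on the toggle's lever, 45 mm from the pivot. The pivot is 22 mm above the box top at the middle of the toggle housing, its axis along box y (its boss reaches 35 mm above the box top). The lever leans to box -x when off.
- toggle (a joint): Toggle angle in rad: near 0 leaning to box -x (off), 1.0 fully over to box +x (on). It stays where it is left; 1 to 2 N at the ball moves it.
- closed_shoe: Bystander: copper shoe of the same size but with a closed ring (no mouth); leave alone.
- spare_hex: Bystander: loose steel hex sleeve, 32 mm across, 30 mm tall.
- spring_block: Bystander: iron spring block, 70 x 55 x 60 mm.
- collector: Bystander: dented solid copper collector shoe, about 130 x 40 x 32 mm.
- insulator: Bystander: white ribbed insulator, 48 mm across, 50 mm tall.
- driver: Bystander: screwdriver.
Mind the look-alikes: they are no part of the job. What is shaped like the shoe but blue or turquoise is not meant.

How it is judged:
By the outcome, as a careful person would: the job done as asked, in the order asked, and still so for the second after the job is handed in, with the robot touching nothing.
It also fails if it takes over 72 s, if anything falls off the work surface, if the arm or the gripper's body presses on something with over 40 N, if the wrist force passes 120 N, or if a joint passes its speed limit or range.

### The arm

A 7-joint arm with a two-finger parallel gripper is mounted at the origin on the work surface. World frame = base frame: x ahead of the robot, y to its left, z up, the work surface at z = 0. Lengths are in m, angles in rad, forces in N, time in s.
With the tool pointing down it reaches from about 0.4 to 0.85 m from the base axis. Payload 10.4 kg.
Tool frame: the origin (TCP) lies on the centre line of the jaws, within the pads' length; the fingertips stand r.finger_overhang ahead of it and the grasp point (between the pads) lies 5 mm behind it (r.finger_overhang is the distance from the TCP to the fingertips, in m); z points along the fingers, y is the line along which they close (so a half turn about z gives the same grasp; the last joint's range is limited). The gripper opens to 87 mm and grips with 3 to 60 N. Pads are 19 mm wide; open, the fingers measure 117 mm over their backs; the gripper's body (75 mm by 190 mm) begins 51 mm behind the grasp point.
Start: joints at [1.194, 0.332, -0.065, 1.46, 0.022, 1.35, -0.088], TCP at [0.217, -0.586, 0.198] pointing down, gripper open.
Joint ranges: [-2.6, 2.6], [-0.5, 2.12], [-1.47, 1.34], [0.16, 2.42], [-1.27, 4.41], [0.06, 2.06], [-2.6, 2.6]. Speed limits (rad/s): [2.22, 2.22, 2.79, 2.79, 3.14, 3.14, 3.14].

### API

Orientations are given as a unit quaternion [x, y, z, w].
In Python, from bench import read_state, viewer, r gives the robot as it stands.
- The arm moves only by the tool carry_out, never from a script. Its argument "moves" is a list of rows, each a list of 6 numbers: the shift along the tool's x, y, z in units of 40 mm (1.0 is 40 mm), then the turn, a rotation vector about the tool's x, y, z in units of 8 degrees (1.0 is 8 degrees). A call has 1 to 20 rows; each row shifts and turns the commanded pose from where the row before left it, along the tool's axes as they then stand; what a row does not reach is not made up. A row lasts 1/8 s, in which the tool goes at most 62.5 mm and 10.7 degrees, less where a joint would pass 70% of its speed; a pose out of reach is approached as far as the arm can. A call is refused whole if a number of a shift passes 1 or a number of a turn 1, either way. A call with a gripper value outside its range is refused whole. "fingers" is the finger opening in mm, from 0 to 87, set as the call begins (left out, the last holds). The fingers move at their own pace and stop on an object; "force" is the grip in N (left out, the last holds). Time passes only in rows, so rows that do not move let the fingers close. It gives the time, the measured TCP pose, the force, the opening and the grip force at its end, in the units of the state.
- read_state(): the state, without advancing time (a new reading comes with each control period).
- viewer.camera(name): name is "scene" or "top" or "wrist"; returns a dict with "pixels" (400x640x3 uint8, red, green, blue), "range_z" (400x640 float32, m along the optical axis (not along the pixel's ray), 0 where there is no reading), "fx", "fy", "cx", "cy" (pixels), "xyz" and "orientation" of the camera in the world. Camera axes: x right, y down, z forward; pixel columns grow to the right and rows downward; lengths in m; the calibration is good to about 2 mm. A picture is of the moment at which its call begins.
- r.close_job(): hands the job in; it is judged then, once.
The state is a dict: "time": time; "joint_positions": joint angles; "joint_vel": joint speeds; "joint_torque": joint torques, N m; "ee_pos": TCP position; "eef_rot": TCP orientation; "ft_force": force on the tool from outside, world axes, zero at the start; "torque": the same for the moment, N m; "width": finger opening in m; "grip_force": force on a finger pad.
Only numpy, scipy, OpenCV 4.12 (cv2) and the standard library are available. Lean on these libraries where they do the work, as an engineer would, in place of code of your own. Each camera call takes 0.05 s, during which the arm holds its last target. There are 200 camera calls.

## Working session

There is one attempt and no reset: what is moved stays moved. The work goes in short steps, Python scripts to look and compute and a tool call to move; the robot and the scene stay as the last step left them, time stands still between calls to the robot, and variables do not carry over. Pictures are saved under pics/ and viewed, at most 10 in all, crops included, and the job is handed in when it is done.

Besides the shell and the picture viewer there is one more tool, called after ">>>" as a command line: name --pt "numbers of a row" for each row, then --argument value for the rest. carry_out: Moves the arm, as the interface text tells. Its arguments: {"type":"object","properties":{"moves":{"type":"array","items":{"type":"array","items":{"type":"number"}}},"fingers":{"type":"number"},"force":{"type":"number"}},"required":["moves"]}

```bash
ls; mkdir -p pics
cat > h.py <<'E'
import numpy as np, cv2
from scipy.spatial.transform import Rotation as R
from bench import read_state, viewer, r
def grab(n,f):
    c=viewer.camera(n); cv2.imwrite(f'pics/{f}.png',c['pixels'][:,:,::-1]); np.save(f'pics/{f}.npy',c,allow_pickle=True); return c
def load(f): return np.load(f'pics/{f}.npy',allow_pickle=True).item()
def ray(c,u,v):
    d=R.from_quat(c['orientation']).apply([(u-c['cx'])/c['fx'],(v-c['cy'])/c['fy'],1]); return np.array(c['xyz']),d
def pt(c,u,v):
    o,d=ray(c,u,v); z=np.median(c['range_z'][v-1:v+2,u-1:u+2]); return o+d*z
def atz(c,u,v,z):
    o,d=ray(c,u,v); return o+d*(z-o[2])/d[2]
E
python3 - <<'E'
from h import *
s=read_state(); print(s, r.finger_overhang)
for n in ('scene','top','wrist'):
    c=grab(n,n+'0'); print(n,c['xyz'],c['orientation'],c['fx'])
a=[load(n+'0')['pixels'] for n in('top','scene')]
E
```

```text
pics
{'time': 0.0, 'joint_positions': array([ 1.19442486,  0.33287707, -0.06468498,  1.46097248,  0.02162525,
        1.34986796, -0.08853726]), 'joint_vel': array([ 5.79834742e-04,  8.36083348e-05, -8.67341481e-04, -8.04139255e-04,
        1.06285011e-03, -1.34700704e-03, -8.65296567e-04]), 'joint_torque': array([ 3.83277338e-04, -6.23250175e+01,  2.46974034e-02, -3.89904106e+01,
       -6.12538448e-02,  3.97756544e-02,  1.81090377e-04]), 'ee_pos': array([ 0.21635182, -0.58590477,  0.1968358 ]), 'eef_rot': array([ 9.84398350e-01,  1.75952772e-01, -1.72496220e-04, -6.93225918e-04]), 'ft_force': array([0.32321728, 0.55447847, 0.0293253 ]), 'torque': array([-0.00081427,  0.00258089,  0.01777151]), 'grip_force': 0.0, 'width': 0.08696155924126658} 0.014
scene [1.30417779 0.09764136 0.62656691] [ 0.6121648   0.64628784 -0.32715702 -0.31707188] 401.22122367349846
top [0.45804757 0.08292558 1.22142843] [-0.69573346  0.71598169 -0.04101717  0.04053109] 413.5968030266894
wrist [ 0.2825494  -0.56123092  0.38406634] [ 0.8135164  -0.56671958 -0.07484946  0.10685286] 323.2601514271543
```

View pics/top0.png

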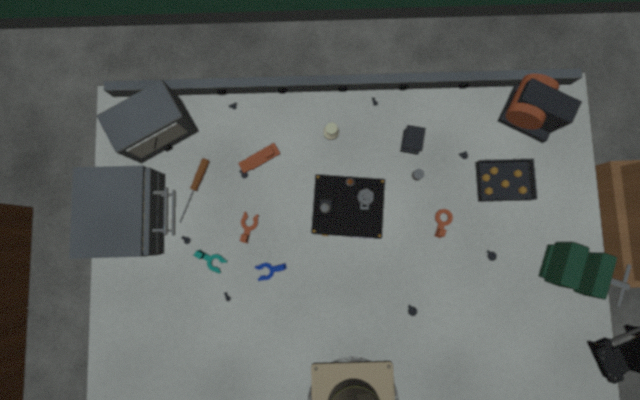

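View pics/scene0.png

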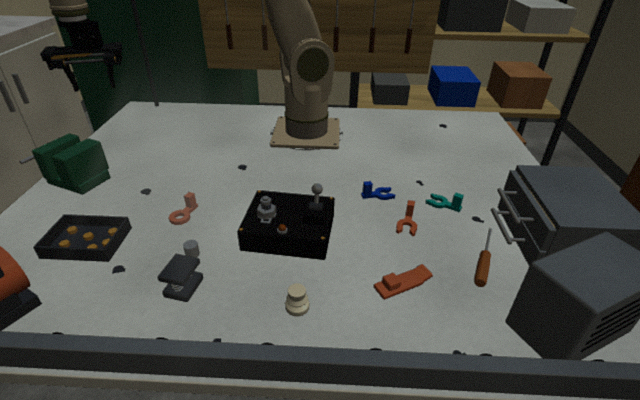

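Top view: the open copper shoe is at (249,227) with its mouth pointing up-image (+x). The box is at (348,206), the toggle ball at (325,207), the coupler at (366,198) and the closed shoe at (443,222).

Run:
```python
from h import *
c=load('top0')
for n,u,v in [('block',246,239),('ringL',243,222),('ringR',257,222),('lipL',243,214),('lipR',256,213),('ball',325,207),('coup',366,198)]: print(n,pt(c,u,v).round(4))
for u,v in [(316,175),(384,179),(382,237),(312,233)]: print('corner',atz(c,u,v,.06).round(4))
s=load('scene0')
for n,u,v in [('block',410,204),('ball',317,188),('coup',266,201)]: print(n,pt(s,u,v).round(4))
w=load('wrist0');S=read_state()
T=R.from_quat(S['eef_rot']); print('cam in tool',T.inv().apply(w['xyz']-S['ee_pos']),(T.inv()*R.from_quat(w['orientation'])).as_matrix().round(3)); print(T.as_matrix().round(3))
# shoe mask by colour
p=cv2.cvtColor(c['pixels'],cv2.COLOR_RGB2HSV); m=(p[...,0]<15)&(p[...,1]>110); 
m[:, :235]=0;m[:,265:]=0;m[:205]=0;m[250:]=0
for v in range(208,246): print(v,''.join('#' if x else '.' for x in m[v,235:265]))
```

```text
block [0.4683 0.2881 0.0435]
ringL [0.5182 0.3021 0.011 ]
ringR [0.5171 0.2614 0.0095]
lipL [0.5423 0.3037 0.0012]
lipR [5.442e-01 2.654e-01 3.000e-04]
ball [0.545  0.0635 0.1387]
coup [ 0.5682 -0.0481  0.113 ]
corner [0.6432 0.0849 0.06  ]
corner [ 0.6262 -0.1077  0.06  ]
corner [ 0.4628 -0.0944  0.06  ]
corner [0.4796 0.1006 0.06  ]
block [0.48   0.2951 0.0447]
ball [0.5548 0.0655 0.1321]
coup [ 0.5839 -0.0461  0.112 ]
cam in tool [ 0.07057806 -0.00051469 -0.18703378] [[-0.    -0.966 -0.259]
 [ 1.    -0.     0.   ]
 [-0.    -0.259  0.966]]
[[ 0.938  0.346 -0.   ]
 [ 0.346 -0.938  0.001]
 [-0.    -0.001 -1.   ]]
208 ..............................
209 ..............................
210 ..............................
211 ..............................
212 ..............................
213 ..........#...................
214 ..........#...................
215 .........###..................
216 .........###.........#........
217 .........###........##........
218 ........###........###........
219 .......###.........###........
220 .......###.........###........
221 .......###..........##........
222 .......###..........##........
223 .......###.........###........
224 .......###.........###........
225 ........###.......###.........
226 ........###.....#####.........
227 .........###########..........
228 ..........#########...........
229 ..........#######.............
230 ..........#####...............
231 ..........####................
232 ..........####................
233 ..........####................
234 .........#####................
235 .......######.................
236 .......######.................
237 .......#####..................
238 ......######..................
239 ......######..................
240 ......######..................
241 ........####..................
242 ..............................
243 ..............................
244 ..............................
245 ..............................
```

>>> carry_out --pt "0.9 -0.66 -0.1 0 0 0" --pt "0.9 -0.66 -0.1 0 0 0" --pt "0.9 -0.66 -0.1 0 0 0" --pt "0.9 -0.66 -0.1 0 0 0" --pt "0.9 -0.66 -0.1 0 0 0" --pt "0.9 -0.66 -0.1 0 0 0" --pt "0.9 -0.66 -0.1 0 0 0" --pt "0.9 -0.66 -0.1 0 0 0" --pt "0.5 -1 0 0 0 0" --pt "0.5 -1 0 0 0 0" --pt "0.5 -1 0 0 0 0" --pt "0.5 -1 0 0 0 0" --pt "0.5 -1 0 0 0 0" --pt "0.5 -1 0 0 0 0" --pt "0.5 -1 0 0 0 0" --pt "0.5 -1 0 0 0 0" --pt "0.5 -1 0 0 0 0" --pt "0.5 -1 0 0 0 0" --pt "0.5 -1 0 0 0 0" --pt "0.5 -1 0 0 0 0"

```text
time: 2.65
ee_pos: [0.4724, 0.2461, 0.2295]
eef_rot: [0.984, 0.176, 0.0, 0.0]
ft_force: [-0.1, 0.2, -0.4]
width: 0.0872
grip_force: 0.0
```

>>> carry_out --pt "0.3 -1 0 0 0 0" --pt "0 0 0.4 0 0 1" --pt "0 0 0.4 0 0 1" --pt "0 0 0.4 0 0 1" --pt "0 0 0.4 0 0 1" --pt "0 0 0.4 0 0 0.1" --pt "0 0 0 0 0 0" --pt "0 0 0 0 0 0" --fingers 60

```text
time: 3.65
ee_pos: [0.4699, 0.2869, 0.1502]
eef_rot: [0.994, -0.109, 0.0, -0.0]
ft_force: [-0.5, 0.5, 1.1]
width: 0.0599
grip_force: 0.0
```

Run:
```python
from h import *
c=grab('wrist','w1'); s=read_state(); print(s['time'],s['ee_pos'],R.from_quat(s['eef_rot']).as_matrix().round(4),s['ft_force'])
```

```text
3.7 [0.470087   0.28695577 0.15036704] [[ 9.763e-01 -2.165e-01  8.000e-04]
 [-2.165e-01 -9.763e-01  4.000e-04]
 [ 7.000e-04 -6.000e-04 -1.000e+00]] [-0.52591681 -0.66282455  0.42238375]
```

View pics/w1.png

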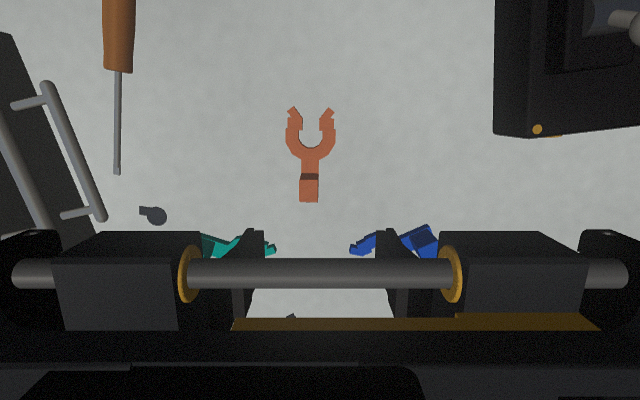

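The wrist view shows the shoe almost aligned with the tool's x axis: block top around (309,190), bore centre around (310,136), lips at (293,110) and (328,110). Next I measure the edges.

Run:
```python
from h import *
c=load('w1'); s=read_state(); T=R.from_quat(s['eef_rot'])
p=cv2.cvtColor(c['pixels'],cv2.COLOR_RGB2HSV); m=(p[...,0]<15)&(p[...,1]>90)
m[:100]=0;m[210:]=0;m[:,:275]=0;m[:,345:]=0
vv,uu=np.nonzero(m)
o=np.array(c['xyz']); M=R.from_quat(c['orientation']).as_matrix()
z=c['range_z'][vv,uu]
P=o+(np.c_[(uu-c['cx'])/c['fx'],(vv-c['cy'])/c['fy'],np.ones(len(uu))]*z[:,None])@M.T
Q=T.inv().apply(P-s['ee_pos'])
b=P[:,2]>.035; f=(P[:,2]>.004)&(P[:,2]<.016)
print('block top z',np.median(P[b,2]),'tool rng',Q[b].min(0),Q[b].max(0)); print('flat z',np.median(P[f,2]),Q[f].min(0),Q[f].max(0))
# ring outer circle: rows; block direction
for nm,k in(('block',b),('flat',f)):
    r_=cv2.minAreaRect(Q[k][:,:2].astype(np.float32)*1000); print(nm,r_)
rng=f&(Q[:,0]>.02)
for a in np.arange(.0,.10,.006):
    k=(Q[:,0]>a)&(Q[:,0]<a+.006)&(P[:,2]<.03); 
    if k.any(): print(round(a+.003,3),(Q[k,1].min()*1e3).round(1),(Q[k,1].max()*1e3).round(1))
# second view: block top from the top camera, flat plane
cv2.imwrite('pics/crop1.png',cv2.resize(c['pixels'][95:210,270:350,::-1],None,fx=5,fy=5,interpolation=cv2.INTER_CUBIC))
```

```text
block top z 0.04490513905352095 tool rng [-0.0110563  -0.01946797 -0.18695188] [ 0.07025182 -0.00037302  0.11499153]
flat z 0.010079325754690477 [ 0.00955624 -0.03382114  0.13517354] [0.07474198 0.01523697 0.14565618]
block ((29.689422607421875, -10.079792022705078), (81.61357879638672, 17.243593215942383), 1.5278730392456055)
flat ((41.924320220947266, -9.431285858154297), (64.7022933959961, 48.92615509033203), 1.639168620109558)
0.009 -19.4 -1.7
0.015 -19.2 -1.7
0.021 -19.1 -1.7
0.027 -28.1 8.4
0.033 -30.9 12.4
0.039 -33.8 14.4
0.045 -33.8 15.2
0.051 -33.4 15.2
0.057 -32.3 13.2
0.063 -31.2 13.1
0.069 -32.0 13.1
0.075 -29.9 10.0
```

View pics/crop1.png

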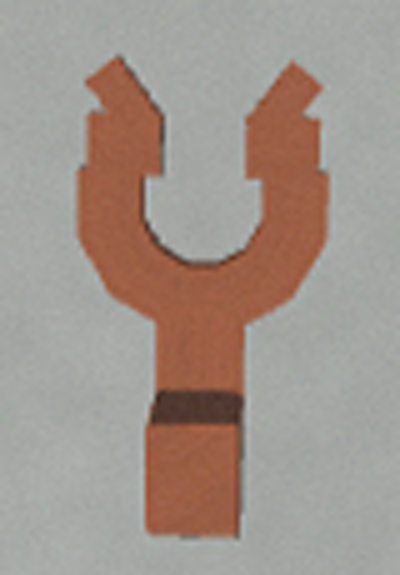

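The crop shows the block centred at tool y ≈ -10 mm and x ≈ 0, with the shoe turned about +1° from the tool. Now I go down and grip.

>>> carry_out --pt "0 -0.25 0 0 0 0.15" --pt "0 0 0.7 0 0 0" --pt "0 0 0.7 0 0 0" --pt "0 0 0.7 0 0 0" --pt "0 0 0.5 0 0 0" --pt "0 0 0.3 0 0 0" --pt "0 0 0.16 0 0 0" --pt "0 0 0 0 0 0" --pt "0 0 0 0 0 0" --fingers 40

```text
time: 4.82
ee_pos: [0.4724, 0.2967, 0.0279]
eef_rot: [0.993, -0.12, 0.0, -0.0]
ft_force: [-0.4, 0.3, -1.2]
width: 0.0403
grip_force: 0.0
```

>>> carry_out --pt "0 0 0 0 0 0" --pt "0 0 0 0 0 0" --pt "0 0 0 0 0 0" --pt "0 0 0 0 0 0" --fingers 10 --force 35

```text
time: 5.32
ee_pos: [0.472, 0.2964, 0.0272]
eef_rot: [0.993, -0.12, 0.0, 0.0]
ft_force: [-0.2, -0.6, 0.4]
width: 0.0126
grip_force: 0.0
```

Run:
```python
from h import *
c=grab('wrist','w2'); s=read_state(); print(s['time'],s['width'],s['grip_force'])
```

```text
5.375 0.01151754202003099 0.0
```

View pics/w2.png

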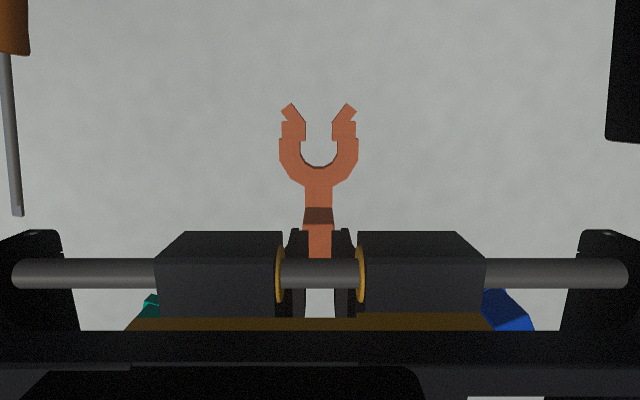

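The fingers closed on nothing. The block top, around (319,240), lies further along tool x than I assumed, so I re-measure.

Run:
```python
from h import *
for f,pts in (('w1',[(309,183),(309,190),(309,200),(310,165),(310,150),(293,115)]),('w2',[(319,225),(319,240),(319,255),(319,214),(319,200),(319,175)])):
    c=load(f)
    ps=dict(w1=[.470087,.28695577,.15036704],w2=[.472,.2964,.0272])[f]; q=dict(w1=-.2165,w2=-.2383)[f]
    th=np.arcsin(q); X=np.array([np.cos(th),np.sin(th),0]); Y=np.array([np.sin(th),-np.cos(th),0])
    print(f,c['xyz'],c['orientation'])
    for u,v in pts:
        p=pt(c,u,v); d=p-ps; print((u,v),c['range_z'][v,u].round(4),p.round(4),'tool',(d@X).round(4),(d@Y).round(4))
print((atz(load('w1'),309,202,.045)),(atz(load('w1'),309,180,.045)), atz(load('w2'),319,222,.045))
```

```text
w1 [0.53859495 0.2720356  0.33737108] [-0.62064798  0.77322115  0.10147826 -0.08140827]
(309, 183) 0.2992 [0.4787 0.2953 0.0446] tool 0.0066 -0.01
(309, 190) 0.3002 [0.4724 0.2967 0.0453] tool 0.0001 -0.01
(309, 200) 0.3024 [0.4629 0.2989 0.0451] tool -0.0096 -0.0101
(310, 165) 0.3302 [0.4897 0.2928 0.01  ] tool 0.0179 -0.0099
(310, 150) 0.3254 [0.5045 0.2894 0.01  ] tool 0.0331 -0.0098
(293, 115) 0.3185 [0.5414 0.298  0.0102] tool 0.0673 -0.0262
w2 [0.54036921 0.28011691 0.214384  ] [-0.61223431  0.77987106  0.10238995 -0.08053931]
(319, 225) 0.1785 [0.4816 0.2947 0.0452] tool 0.0097 -0.0006
(319, 240) 0.1822 [0.473  0.2968 0.0453] tool 0.0009 -0.0006
(319, 255) 0.1847 [0.464  0.299  0.0449] tool -0.0084 -0.0006
(319, 214) 0.1973 [0.482  0.2946 0.0266] tool 0.0102 -0.0007
(319, 200) 0.2115 [0.4862 0.2936 0.0099] tool 0.0145 -0.0007
(319, 175) 0.2077 [0.5024 0.2897 0.01  ] tool 0.0311 -0.0007
[0.46099863 0.29932084 0.045     ] [0.48152512 0.29459221 0.045     ] [0.48324057 0.29430068 0.045     ]
```

The measurement shows the tool is centred on the block, so the fingers may simply still be closing. I give them more time.

>>> carry_out --pt "0 0 0 0 0 0" --pt "0 0 0 0 0 0" --pt "0 0 0 0 0 0" --fingers 0 --force 35

```text
time: 5.75
ee_pos: [0.472, 0.2964, 0.0272]
eef_rot: [0.993, -0.12, 0.0, 0.0]
ft_force: [0.1, 0.2, -0.3]
width: 0.0008
grip_force: 0.0
```

Run:
```python
from h import *
c=grab('wrist','w3'); s=read_state(); print(s['time'],s['width'],s['grip_force'],s['ft_force'])
cv2.imwrite('pics/crop3.png',cv2.resize(c['pixels'][90:330,230:410,::-1],None,fx=2.5,fy=2.5,interpolation=cv2.INTER_CUBIC))
```

```text
5.8 0.000609141259241844 0.0 [-0.31676028  0.43995027 -0.5230365 ]
```

View pics/crop3.png

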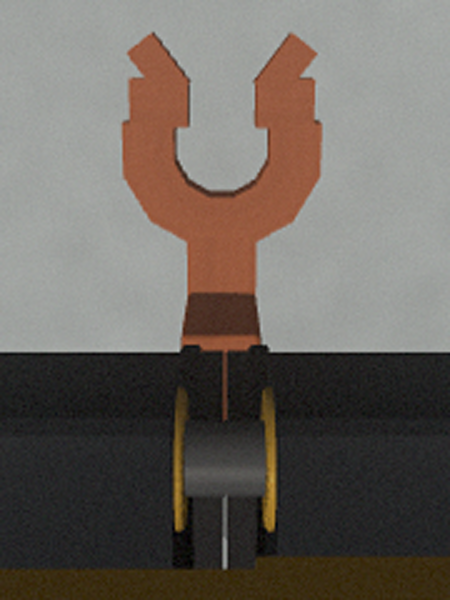

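Run:
```python
from h import *
c=load('w3'); s=read_state(); T=R.from_quat(s['eef_rot'])
for u,v in [(306,222),(319,228),(311,232),(329,232),(311,240),(329,240),(311,250),(329,250),(310,310),(329,310),(306,229),(334,229),(319,215)]:
    p=pt(c,u,v); print((u,v),c['range_z'][v,u],'tool',T.inv().apply(p-s['ee_pos']).round(4),p.round(4))
c=grab('scene','s3'); cv2.imwrite('pics/crop_s3.png',cv2.resize(c['pixels'][120:250,340:480,::-1],None,fx=4.5,fy=4.5,interpolation=cv2.INTER_CUBIC))
```

```text
(306, 222) 0.18064713 tool [ 0.0107 -0.0079 -0.0157] [0.4843 0.3015 0.0429]
(319, 228) 0.17939283 tool [ 0.008  -0.0006 -0.0181] [0.4799 0.2951 0.0453]
(311, 232) 0.17151041 tool [ 0.0091 -0.0048 -0.027 ] [0.4819 0.299  0.0542]
(329, 232) 0.16972505 tool [ 0.0099  0.0046 -0.0292] [0.4805 0.2896 0.0564]
(311, 240) 0.1607571 tool [ 0.0093 -0.0045 -0.0385] [0.4821 0.2986 0.0657]
(329, 240) 0.15887976 tool [ 0.0097  0.0043 -0.0396] [0.4804 0.2899 0.0668]
(311, 250) 0.14832234 tool [ 0.0093 -0.0042 -0.0505] [0.482  0.2983 0.0777]
(329, 250) 0.14814381 tool [ 0.0093  0.004  -0.0505] [0.4801 0.2903 0.0777]
(310, 310) 0.12838031 tool [-0.0061 -0.0042 -0.0739] [0.467  0.3019 0.1011]
(329, 310) 0.12916483 tool [-0.0061  0.0034 -0.0739] [0.4652 0.2945 0.1012]
(306, 229) 0.16984124 tool [ 0.0106 -0.0075 -0.0265] [0.484  0.3012 0.0537]
(334, 229) 0.17045557 tool [ 0.0108  0.0073 -0.027 ] [0.4807 0.2868 0.0542]
(319, 215) 0.19349393 tool [ 0.0102 -0.0006 -0.0013] [0.482  0.2946 0.0285]
```

View pics/crop_s3.png

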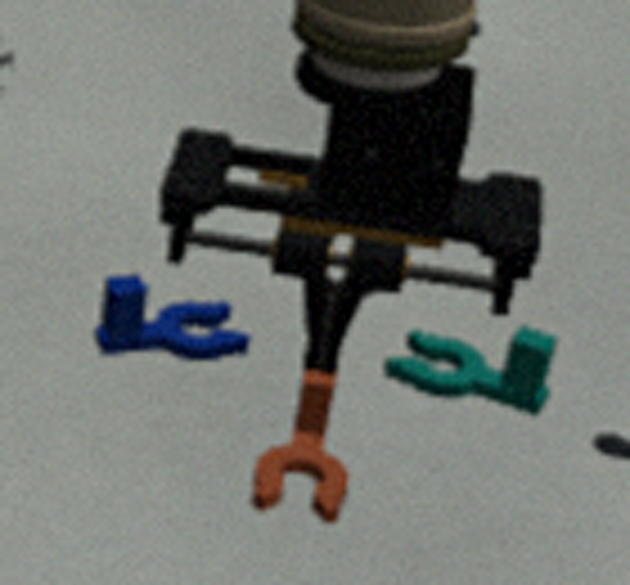

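The scene crop shows the closed fingers sitting above the block: the visible fingertips end at about z = 0.053, roughly 40 mm short of where the stated overhang puts them. I check the gripper geometry in the depth data before going on.

Run:
```python
from h import *
s=read_state(); T=R.from_quat(s['eef_rot'])
for f in('w2','w3','w1'):
  c=load(f); E=s['ee_pos'] if f!='w1' else np.array([.470087,.28695577,.15036704])
  if f=='w1': T=R.from_matrix([[.9763,-.2165,0],[-.2165,-.9763,0],[0,0,-1]])
  print(f)
  for u in {'w2':(297,343),'w3':(308,331),'w1':(244,255,400)}[f]:
    print(u,[(v,T.inv().apply(pt(c,u,v)-E).round(3).tolist()) for v in (222,226,229,232,236,245,275,300,315,325)])
s=read_state(); print(s['joint_positions'])
c=load('s3'); T=R.from_quat(s['eef_rot'])
for u,v in [(411,202),(411,199),(412,195),(412,190),(413,180),(380,172),(378,176),(452,188)]: print((u,v),T.inv().apply(pt(c,u,v)-s['ee_pos']).round(3))
```

```text
w2
297 [(222, [-0.004, -0.016, 0.027]), (226, [-0.007, -0.016, 0.027]), (229, [0.011, -0.012, -0.027]), (232, [0.011, -0.012, -0.031]), (236, [0.01, -0.012, -0.036]), (245, [0.01, -0.011, -0.045]), (275, [0.03, -0.006, -0.112]), (300, [-0.002, -0.009, -0.074]), (315, [-0.008, -0.009, -0.074]), (325, [0.024, -0.005, -0.124])]
343 [(222, [-0.004, 0.016, 0.028]), (226, [-0.007, 0.016, 0.027]), (229, [0.011, 0.012, -0.027]), (232, [0.011, 0.012, -0.032]), (236, [0.011, 0.011, -0.037]), (245, [0.01, 0.011, -0.047]), (275, [0.03, 0.006, -0.112]), (300, [-0.001, 0.009, -0.074]), (315, [-0.008, 0.009, -0.074]), (325, [0.023, 0.005, -0.123])]
w3
308 [(222, [0.01, -0.007, -0.014]), (226, [0.009, -0.007, -0.017]), (229, [0.011, -0.006, -0.027]), (232, [0.011, -0.006, -0.031]), (236, [0.011, -0.006, -0.037]), (245, [0.011, -0.006, -0.048]), (275, [0.03, -0.003, -0.112]), (300, [-0.002, -0.005, -0.074]), (315, [-0.008, -0.005, -0.074]), (325, [0.023, -0.003, -0.123])]
331 [(222, [0.01, 0.006, -0.014]), (226, [0.009, 0.006, -0.018]), (229, [0.011, 0.006, -0.027]), (232, [0.011, 0.006, -0.031]), (2
[... 797 characters left out ...]
5, [0.024, -0.015, -0.124])]
400 [(222, [-0.047, 0.089, 0.151]), (226, [-0.052, 0.089, 0.151]), (229, [-0.055, 0.089, 0.15]), (232, [-0.058, 0.089, 0.15]), (236, [-0.062, 0.089, 0.147]), (245, [0.011, 0.037, -0.048]), (275, [0.03, 0.02, -0.112]), (300, [-0.002, 0.031, -0.074]), (315, [-0.009, 0.032, -0.074]), (325, [0.023, 0.018, -0.123])]
[-0.26828786  0.38215459 -0.44267575  1.80633897  0.19169127  0.99534916
 -2.59829167]
(411, 202) [ 0.009 -0.002 -0.024]
(411, 199) [ 0.01  -0.001 -0.034]
(412, 195) [ 0.01  -0.002 -0.046]
(412, 190) [ 0.01   0.001 -0.06 ]
(413, 180) [-0.183  0.004  0.028]
(380, 172) [ 0.037  0.08  -0.112]
(378, 176) [ 0.036  0.083 -0.1  ]
(452, 188) [ 0.037 -0.086 -0.1  ]
```

Both cameras agree that the whole gripper stands 40.5 mm higher along the tool axis than the reported TCP suggests: tips at tool z = -0.0265, body at about -0.097. I use that as the working reference, so the true TCP z is the reported z plus 0.0405. I open, go down 40 mm and grip again. Joint 7 is close to its limit here, so I make no further turn in + z.

>>> carry_out --pt "0 0 0 0 0 -0.05" --pt "0 0 0 0 0 0" --pt "0 0 0 0 0 0" --pt "0 0 0 0 0 0" --pt "0 0 0 0 0 0" --pt "0 0 0.25 0 0 0" --pt "0 0 0.25 0 0 0" --pt "0 0 0.25 0 0 0" --pt "0 0 0.23 0 0 0" --pt "0 0 0 0 0 0" --pt "0 0 0 0 0 0" --fingers 40

```text
time: 7.22
ee_pos: [0.4721, 0.2966, -0.0118]
eef_rot: [0.993, -0.116, 0.0, -0.0]
ft_force: [0.1, -0.8, 0.2]
width: 0.04
grip_force: 0.0
```

>>> carry_out --pt "0 0 0 0 0 0" --pt "0 0 0 0 0 0" --pt "0 0 0 0 0 0" --pt "0 0 0 0 0 0" --pt "0 0 0 0 0 0" --fingers 10 --force 35

```text
time: 7.85
ee_pos: [0.4721, 0.2965, -0.0118]
eef_rot: [0.993, -0.116, 0.0, -0.0]
ft_force: [-0.0, -0.4, 2.5]
width: 0.0179
grip_force: 35.0
```

The shoe is gripped at 17.9 mm width. I lift it and carry it over to the robot side of the box, then look.

>>> carry_out --pt "0 0 -0.5 0 0 0" --pt "0 0 -1 0 0 0" --pt "0 0 -1 0 0 0" --pt "0 0 -1 0 0 0" --pt "0 0 -0.5 0 0 0" --pt "0.1 0.9 0 0 0 0" --pt "0.1 0.95 0 0 0 0" --pt "0.1 0.95 0 0 0 0" --pt "0.1 0.95 0 0 0 0" --pt "0.1 0.95 0 0 0 0" --pt "0.1 0.95 0 0 0 0" --pt "0.1 0.95 0 0 0 0" --pt "0.1 0.95 0 0 0 0" --pt "0.1 0.9 0 0 0 0" --pt "0 0 0 0 0 -0.5" --pt "0 0 0 0 0 -0.5" --pt "0 0 0 0 0 0" --pt "0 0 0 0 0 0"

```text
time: 10.1
ee_pos: [0.4291, -0.0406, 0.1485]
eef_rot: [0.999, -0.047, 0.0, 0.0]
ft_force: [-0.3, 0.7, -2.0]
width: 0.0177
grip_force: 35.0
```

Run:
```python
from h import *
c=grab('wrist','w4'); s=read_state(); np.save('pics/w4s.npy',s,allow_pickle=True); print(s['time'],s['ee_pos'],R.from_quat(s['eef_rot']).as_matrix().round(4),s['ft_force'],s['width'],s['joint_positions'])
```

```text
10.15 [ 0.42906237 -0.04058527  0.148395  ] [[ 9.956e-01 -9.380e-02  4.000e-04]
 [-9.380e-02 -9.956e-01 -0.000e+00]
 [ 4.000e-04 -0.000e+00 -1.000e+00]] [ 1.20888683 -0.00259466 -1.95868694] 0.017927981847178705 [ 0.10965421 -0.05428026 -0.11735547  2.00329431 -0.00681002  1.19182749
 -1.66972471]
```

View pics/w4.png

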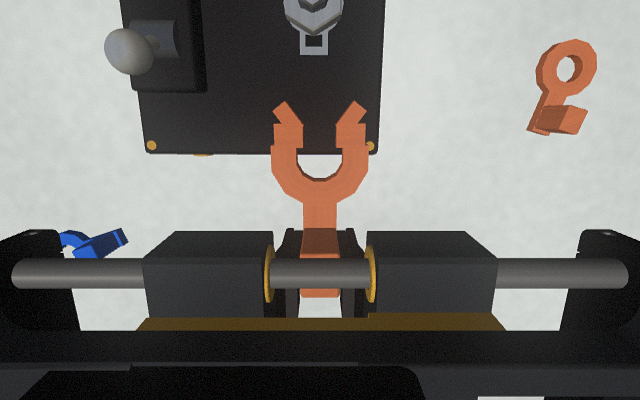

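The wrist view shows the box's near edge from (146,153) to (379,152), the foot plate's near end at (314,54), the coupler at (315,10), the shoe held straight and the toggle ball at (129,50). I compute the alignment.

```bash
python3 - <<'E'
from h import *
c=load('w4'); s=np.load('pics/w4s.npy',allow_pickle=True).item(); T=R.from_quat(s['eef_rot'])
t=lambda p:(T.inv().apply(p-s['ee_pos'])*1000).round(1)
g=cv2.cvtColor(c['pixels'],cv2.COLOR_RGB2GRAY).astype(int)
# near edge of box top: bright(bench)->dark
L=[]
for u in list(range(165,262,8)):
    v=[v for v in range(165,120,-1) if g[v,u]<110][0]; L.append(atz(c,u,v+.5,.06))
L=np.array([t(p) for p in L]); k=np.polyfit(L[:,1],L[:,0],1); print('near edge slope deg',np.degrees(np.arctan(k[0])),'x at y0',k[1], np.abs(np.polyval(k,L[:,1])-L[:,0]).max())
Rr=[]
for v in range(20,130,8):
    u=[u for u in range(372,400) if g[v,u]>110][0]; Rr.append(t(atz(c,u-.5,v,.06)))
Rr=np.array(Rr);k2=np.polyfit(Rr[:,0],Rr[:,1],1); print('right edge slope deg',np.degrees(np.arctan(k2[0])),'y at x=150',np.polyval(k2,150),'at 80',np.polyval(k2,80))
print('box top z',[pt(c,u,v)[2].round(4) for u,v in [(220,100),(240,60),(350,70)]])
for u,v in [(300,54),(328,54),(302,38),(326,38),(314,54)]: print('foot',t(atz(c,u,v,.063)),pt(c,u,v)[2].round(4))
# shoe in tool frame
o=np.array(c['xyz']);M=R.from_quat(c['orientation']).as_matrix()
p=cv2.cvtColor(c['pixels'],cv2.COLOR_RGB2HSV); m=(p[...,0]<15)&(p[...,1]>90); m[:, :265]=0;m[:,375:]=0;m[230:]=0
vv,uu=np.nonzero(m); z=c['range_z'][vv,uu]
Q=T.inv().apply(o+(np.c_[(uu-c['cx'])/c['fx'],(vv-c['cy'])/c['fy'],np.ones(len(uu))]*z[:,None])@M.T-s['ee_pos'])*1000
Q=Q[z>.1]; print('shoe z',np.median(Q[:,2]),'xmax',Q[:,0].max())
for a in range(20,80,6):
    k=(abs(Q[:,0]-a)<3); print(a,Q[k,1].min().round(1),Q[k,1].max().round(1),Q[k,2].mean().round(1))
b=pt(c,125,48); print('ball',b, t(b))
cc=[pt(c,u,v) for u,v in [(314,8),(305,4),(325,4)]]; print([t(x) for x in cc],cc)
E
python3 - <<'E'
import sys; sys.path.insert(0,'.')
import os; os.chdir('.')
from h import *
c=load('top0'); 
m=c['range_z'][190:208,356:376]; 
vv,uu=np.mgrid[185:212,355:380]; P=np.array([[pt(c,u,v) for u,v in zip(a,b)] for a,b in zip(uu,vv)]).reshape(-1,3)
k=P[:,2]>.078; print('coupler pts centroid',P[k].mean(0),P[k].min(0),P[k].max(0),k.sum()); k=P[:,2]>.108; print('rod pts',P[k].mean(0),k.sum())
E
```

```text
near edge slope deg 0.12554143608214086 x at y0 36.26086249977458 0.746571461204141
right edge slope deg 0.206153728635519 y at x=150 49.277822098378856 at 80 49.02595671839435
box top z [np.float64(0.06), np.float64(0.0597), np.float64(0.0603)]
foot [114.  -15.5  85.4] 0.06
foot [114.    6.3  85.4] 0.0605
foot [125.4 -13.8  85.4] 0.0607
foot [125.4   4.7  85.4] 0.0609
foot [114.   -4.6  85.4] 0.0609
shoe z -21.985638197610022 xmax 79.73644695610197
20 -9.2 8.5 -22.0
26 -17.5 16.2 -22.0
32 -21.5 20.5 -22.0
38 -42.4 24.3 -20.0
44 -42.2 39.8 -20.2
50 -25.3 38.0 -20.5
56 -39.4 37.7 -19.9
62 -39.2 37.6 -20.0
68 -38.5 34.0 -19.7
74 -39.4 37.8 -13.3
ball [0.54443783 0.05978166 0.13635466] [ 105.5 -110.7   12.1]
[array([135.9,  -3.9,  48.8]), array([137.4,  -9.6,  45.8]), array([139.1,   3.3,  51.7])] [array([ 0.56479097, -0.04946777,  0.0995992 ]), array([ 0.56678806, -0.04389723,  0.10260798]), array([ 0.56724897, -0.05695293,  0.09675165])]
coupler pts centroid [ 0.57540413 -0.049591    0.09781317] [ 0.55670921 -0.070812    0.07800743] [ 0.59581774 -0.03152186  0.11949102] 180
rod pts [ 0.5764048  -0.05075062  0.11407293] 55
```

>>> carry_out --pt "0.3 -0.1 0.5 0 0 0" --pt "0.25 0 0.7 0 0 0" --pt "0 0 0.7 0 0 0" --pt "0 0 0.4 0 0 0" --pt "0 0 0.13 0 0 0" --pt "0 0 0 0 0 0" --pt "0 0 0 0 0 0"

```text
time: 11.02
ee_pos: [0.452, -0.0388, 0.0518]
eef_rot: [0.999, -0.047, 0.001, 0.0]
ft_force: [-0.6, -0.1, -1.5]
width: 0.0178
grip_force: 35.0
```

Run:
```python
from h import *
c=grab('wrist','w5'); s=read_state(); np.save('pics/w5s.npy',s,allow_pickle=True); print(s['time'],s['ee_pos'],s['ft_force'],s['width'])
cv2.imwrite('pics/w5c.png',cv2.resize(c['pixels'][0:260,190:450,::-1],None,fx=2.3,fy=2.3,interpolation=cv2.INTER_CUBIC))
```

```text
11.075 [ 0.45201174 -0.0388531   0.05171372] [-0.21454619 -1.09912584 -1.78430176] 0.0180434229004259
```

View pics/w5c.png

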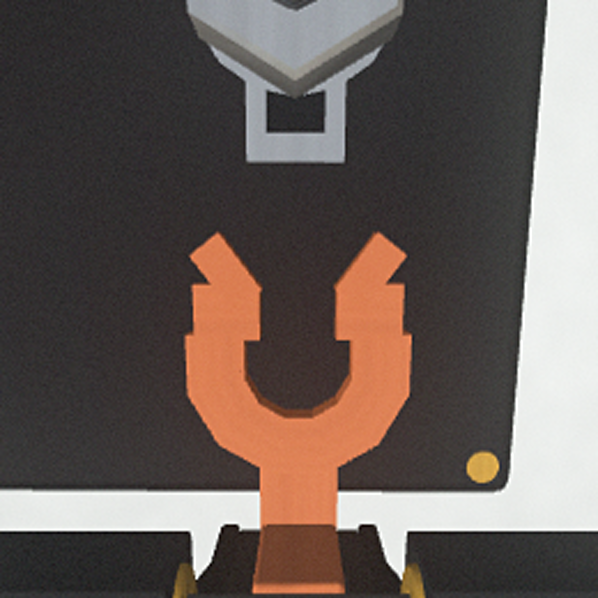

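The mouth centre at crop x ≈ 297.5 and the foot and coupler centre at 295.7 differ by about 0.6 mm, and the shoe is straight. I lower it and start the slide.

>>> carry_out --pt "0 -0.015 0.04 0 0 0" --pt "0 0 0.03 0 0 0" --pt "0 0 0 0 0 0" --pt "0.1 0 0 0 0 0" --pt "0.1 0 0 0 0 0" --pt "0.1 0 0 0 0 0" --pt "0.1 0 0 0 0 0" --pt "0.1 0 0 0 0 0" --pt "0 0 0 0 0 0"

```text
time: 12.2
ee_pos: [0.4721, -0.0401, 0.0482]
eef_rot: [0.999, -0.046, 0.001, 0.0]
ft_force: [1.2, -0.3, 2.1]
width: 0.0178
grip_force: 35.0
```

>>> carry_out --pt "0.06 0 0 0 0 0" --pt "0.06 0 0 0 0 0" --pt "0.06 0 0 0 0 0" --pt "0.06 0 0 0 0 0" --pt "0 0 0 0 0 0"

```text
time: 12.82
ee_pos: [0.481, -0.0409, 0.0482]
eef_rot: [0.999, -0.046, 0.0, 0.0]
ft_force: [-2.7, 0.5, 5.0]
width: 0.0177
grip_force: 35.0
```

>>> carry_out --pt "0.06 0 0 0 0 0" --pt "0.06 0 0 0 0 0" --pt "0.06 0 0 0 0 0" --pt "0 0 0 0 0 0"

```text
time: 13.32
ee_pos: [0.488, -0.0416, 0.0481]
eef_rot: [0.999, -0.046, -0.0, 0.0]
ft_force: [-2.4, 0.7, 5.4]
width: 0.0176
grip_force: 35.0
```

>>> carry_out --pt "0.06 0 0 0 0 0" --pt "0.06 0 0 0 0 0" --pt "0.06 0 0 0 0 0" --pt "0 0 0 0 0 0"

```text
time: 13.82
ee_pos: [0.4952, -0.0423, 0.0482]
eef_rot: [0.999, -0.046, 0.0, 0.0]
ft_force: [-2.1, -0.1, 6.6]
width: 0.0182
grip_force: 35.0
```

>>> carry_out --pt "0.06 0 0 0 0 0" --pt "0.06 0 0 0 0 0" --pt "0.06 0 0 0 0 0" --pt "0 0 0 0 0 0"

```text
time: 14.32
ee_pos: [0.5004, -0.0429, 0.0481]
eef_rot: [0.999, -0.047, -0.002, 0.0]
ft_force: [-14.7, 1.4, 14.9]
width: 0.0176
grip_force: 35.0
```

>>> carry_out --pt "0.06 0 0 0 0 0" --pt "0.06 0 0 0 0 0" --pt "0.06 0 0 0 0 0" --pt "0 0 0 0 0 0"

```text
time: 14.82
ee_pos: [0.5079, -0.0435, 0.0481]
eef_rot: [0.999, -0.046, -0.002, 0.0]
ft_force: [-12.2, 0.8, 13.0]
width: 0.0175
grip_force: 35.0
```

>>> carry_out --pt "0.05 0 0 0 0 0" --pt "0.05 0 0 0 0 0" --pt "0.05 0 0 0 0 0" --pt "0 0 0 0 0 0"

```text
time: 15.32
ee_pos: [0.5139, -0.044, 0.0481]
eef_rot: [0.999, -0.046, -0.002, 0.0]
ft_force: [-12.9, 0.9, 14.0]
width: 0.0176
grip_force: 35.0
```

>>> carry_out --pt "0.04 0 0 0 0 0" --pt "0.04 0 0 0 0 0" --pt "0.04 0 0 0 0 0" --pt "0 0 0 0 0 0"

```text
time: 15.82
ee_pos: [0.5186, -0.0445, 0.0481]
eef_rot: [0.999, -0.046, -0.002, 0.0]
ft_force: [-13.2, 2.0, 13.3]
width: 0.0178
grip_force: 35.0
```

>>> carry_out --pt "0.03 0 0 0 0 0" --pt "0.03 0 0 0 0 0" --pt "0.03 0 0 0 0 0" --pt "0 0 0 0 0 0"

```text
time: 16.32
ee_pos: [0.5221, -0.0448, 0.0482]
eef_rot: [0.999, -0.046, -0.002, 0.0]
ft_force: [-13.3, 1.1, 14.0]
width: 0.0181
grip_force: 35.0
```

>>> carry_out --pt "0 0 -0.015 0 0 0" --pt "0.03 0 0 0 0 0" --pt "0.03 0 0 0 0 0" --pt "0 0 0 0 0 0"

```text
time: 16.82
ee_pos: [0.5249, -0.0451, 0.0482]
eef_rot: [0.999, -0.046, -0.001, 0.0]
ft_force: [-7.3, 1.9, 5.4]
width: 0.0177
grip_force: 35.0
```

>>> carry_out --pt "0.03 0 0 0 0 0" --pt "0.03 0 0 0 0 0" --pt "0 0 0 0 0 0"

```text
time: 17.2
ee_pos: [0.5273, -0.0453, 0.0482]
eef_rot: [0.999, -0.046, -0.001, 0.0]
ft_force: [-7.8, 1.1, 4.5]
width: 0.0176
grip_force: 35.0
```

Force is down to about 7 N and steady. I creep on in fine steps.

>>> carry_out --pt "0.03 0 0 0 0 0" --pt "0.03 0 0 0 0 0" --pt "0 0 0 0 0 0"

```text
time: 17.58
ee_pos: [0.5297, -0.0455, 0.0482]
eef_rot: [0.999, -0.046, -0.001, 0.0]
ft_force: [-8.2, 1.5, 5.2]
width: 0.0176
grip_force: 35.0
```

>>> carry_out --pt "0.03 0 0 0 0 0" --pt "0.02 0 0 0 0 0" --pt "0 0 0 0 0 0"

```text
time: 17.95
ee_pos: [0.5316, -0.0457, 0.0482]
eef_rot: [0.999, -0.046, -0.001, 0.0]
ft_force: [-8.3, 0.6, 6.0]
width: 0.0178
grip_force: 35.0
```

>>> carry_out --pt "0.025 0 0 0 0 0" --pt "0.025 0 0 0 0 0" --pt "0 0 0 0 0 0"

```text
time: 18.32
ee_pos: [0.5337, -0.0459, 0.0482]
eef_rot: [0.999, -0.046, -0.001, 0.0]
ft_force: [-7.7, 0.5, 5.8]
width: 0.0179
grip_force: 35.0
```

>>> carry_out --pt "0.025 0 0 0 0 0" --pt "0.02 0 0 0 0 0" --pt "0 0 0 0 0 0"

```text
time: 18.7
ee_pos: [0.5338, -0.0459, 0.0481]
eef_rot: [0.999, -0.046, -0.003, 0.0]
ft_force: [-16.3, 1.1, 13.0]
width: 0.0178
grip_force: 35.0
```

The shoe stopped dead at x = 0.5338 and the force stepped up by 8.5 N. That is the rod, and it matches the rod position seen in the images. I press slightly more and hold.

>>> carry_out --pt "0.015 0 0 0 0 0" --pt "0 0 0 0 0 0" --pt "0 0 0 0 0 0" --pt "0 0 0 0 0 0" --pt "0 0 0 0 0 0" --pt "0 0 0 0 0 0" --pt "0 0 0 0 0 0"

```text
time: 19.58
ee_pos: [0.5338, -0.0459, 0.0481]
eef_rot: [0.999, -0.046, -0.004, 0.0]
ft_force: [-19.5, 1.0, 16.2]
width: 0.0175
grip_force: 35.0
```

>>> carry_out --pt "-0.02 0 -0.005 0 0 0" --pt "0 0 0 0 0 0" --pt "0 0 0 0 0 0"

```text
time: 19.95
ee_pos: [0.5339, -0.0459, 0.0482]
eef_rot: [0.999, -0.046, -0.003, 0.0]
ft_force: [-14.4, 1.8, 9.8]
width: 0.0175
grip_force: 35.0
```

>>> carry_out --pt "0 0 0 0 0 0" --pt "0 0 0 0 0 0" --pt "0 0 0 0 0 0" --pt "0 0 0 0 0 0" --fingers 36

```text
time: 20.45
ee_pos: [0.5368, -0.0462, 0.0489]
eef_rot: [0.999, -0.047, 0.0, 0.0]
ft_force: [0.4, -0.4, -0.4]
width: 0.0358
grip_force: 0.0
```

>>> carry_out --pt "0 0 -0.3 0 0 0" --pt "0 0 -0.7 0 0 0" --pt "0 0 -1 0 0 0" --pt "0 0 -0.8 0 0 0" --pt "-0.8 0 0 0 0 0" --pt "-1 0 0 0 0 0" --pt "-1 0 0 0 0 0" --pt "-0.2 0 0 0 0 0" --pt "0 0 0 0 0 0" --pt "0 0 0 0 0 0" --fingers 0

```text
time: 21.7
ee_pos: [0.4181, -0.035, 0.1612]
eef_rot: [0.999, -0.046, 0.0, -0.0]
ft_force: [-0.9, -0.1, 0.3]
width: 0.0002
grip_force: 0.0
```

Run:
```python
from h import *
c=grab('wrist','w6'); grab('top','t6'); s=read_state(); np.save('pics/w6s.npy',s,allow_pickle=True); T=R.from_quat(s['eef_rot']); print(s['time'],s['ee_pos'],s['ft_force'])
vv,uu=np.mgrid[0:225,0:640]; vv,uu=vv.ravel(),uu.ravel(); z=c['range_z'][vv,uu]
o=np.array(c['xyz']);M=R.from_quat(c['orientation']).as_matrix()
P=o+(np.c_[(uu-c['cx'])/c['fx'],(vv-c['cy'])/c['fy'],np.ones(len(uu))]*z[:,None])@M.T
rgb=c['pixels'][vv,uu].astype(int); cop=(rgb[:,0]>rgb[:,2]*1.6)&(rgb[:,0]>80)&(abs(P[:,1]+.045)<.05)&(P[:,0]>.45)
b=cop&(P[:,2]>.098)&(P[:,2]<.112); print('block',b.sum(),P[b].mean(0).round(4),P[b].min(0).round(4),P[b].max(0).round(4))
f=cop&(P[:,2]>.06)&(P[:,2]<.08); print('flat',f.sum(),np.median(P[f],0).round(4),P[f].max(0).round(4),P[f].min(0).round(4))
# ball sphere fit
k=(P[:,2]>.10)&(abs(P[:,1]-.06)<.03)&(P[:,0]>.5)&(P[:,0]<.62); q=P[k]; print('tall pts',len(q),q.min(0),q.max(0))
k2=k&(P[:,2]>.112);q=P[k2]
from scipy.optimize import least_squares
fit=least_squares(lambda x:np.linalg.norm(q-x,axis=1)-.013,q.mean(0)-[0,0,.01],loss='soft_l1',f_scale=.001); print('ball',fit.x,np.abs(fit.fun).mean())
print('in tool',T.inv().apply(fit.x-s['ee_pos']))
# rod/coupler
k=(P[:,2]>.085)&(abs(P[:,1]+.05)<.03)&(P[:,0]>.55); print('coupler top z',np.percentile(P[k,2],[50,99]),P[k].mean(0)); k&=P[:,2]>.108; print('rod',P[k].mean(0),P[k].min(0),P[k].max(0))
```

```text
21.8 [ 0.41778627 -0.03500593  0.16080326] [ 0.39397564 -0.14783588 -0.149104  ]
block 917 [ 0.533  -0.0454  0.1049] [ 0.5216 -0.0549  0.0988] [ 0.5448 -0.0358  0.1074]
flat 406 [ 0.5525 -0.0464  0.0698] [ 0.5749 -0.0253  0.0798] [ 0.4644 -0.0898  0.06  ]
tall pts 1675 [0.53165553 0.05092963 0.10000844] [0.55839    0.07505951 0.13893221]
ball [0.54468312 0.06417925 0.1244401 ] 0.00042761612309498773
in tool [ 0.11714139 -0.11054084  0.03635116]
coupler top z [0.0912581 0.0933327] [ 0.56054965 -0.0480746   0.09082301]<stdin>:16: RuntimeWarning: Mean of empty slice.
  ret = um.true_divide(
Traceback (most recent call last):
ValueError: zero-size array to reduction operation minimum which has no identity
```

The shoe stayed where I released it (block at x = 0.533). The ball is at (0.5447, 0.0642, 0.1244). I bring the closed fingers in behind it, on the -x side.

>>> carry_out --pt "0.55 -0.9 0 0 0 0" --pt "0.6 -0.95 0 0 0 0" --pt "0.55 -0.91 0 0 0 0" --pt "0 0 0 0 0 0" --pt "0 0 0.6 0 0 0" --pt "0 0 0.7 0 0 0" --pt "0 0 0.5 0 0 0" --pt "0 0 0.18 0 0 0" --pt "0 0 0 0 0 0"

```text
time: 22.92
ee_pos: [0.4951, 0.0682, 0.0816]
eef_rot: [0.999, -0.047, -0.0, 0.0]
ft_force: [0.1, 0.1, 0.7]
width: 0.0005
grip_force: 0.0
```

>>> carry_out --pt "0.2 0 0 0 0 0" --pt "0.2 0 0 0 0 0" --pt "0.15 0 0 0 0 0" --pt "0.12 0 0 0 0 0" --pt "0.12 0 0 0 0 0" --pt "0.12 0 0 0 0 0" --pt "0.12 0 0 0 0 0"

```text
time: 23.8
ee_pos: [0.5364, 0.0647, 0.0817]
eef_rot: [0.999, -0.046, 0.0, 0.0]
ft_force: [-1.7, -0.5, 0.8]
width: 0.0006
grip_force: 1.1
```

>>> carry_out --pt "0.12 0 0 0 0 0" --pt "0.12 0 0 0 0 0" --pt "0.12 0 0 0 0 0" --pt "0.1 0 0 0 0 0" --pt "0.1 0 0 0 0 0" --pt "0 0 0 0 0 0"

```text
time: 24.55
ee_pos: [0.5585, 0.0627, 0.0814]
eef_rot: [0.999, -0.047, -0.0, 0.0]
ft_force: [-0.3, -0.4, -0.1]
width: 0.0002
grip_force: 0.5
```

>>> carry_out --pt "0.05 0 0 0 0 0" --pt "0.05 0 0 0 0 0" --pt "0.05 0 0 0 0 0" --pt "0 0 0 0 0 0"

```text
time: 25.05
ee_pos: [0.5593, 0.0626, 0.0809]
eef_rot: [0.999, -0.046, -0.005, 0.001]
ft_force: [-25.7, -0.1, 14.7]
width: 0.0007
grip_force: 13.2
```

>>> carry_out --pt "0.04 0 0 0 0 0" --pt "0.04 0 0 0 0 0" --pt "0 0 0 0 0 0"

```text
time: 25.42
ee_pos: [0.5595, 0.0626, 0.0808]
eef_rot: [0.999, -0.046, -0.008, 0.001]
ft_force: [-40.4, -0.9, 25.9]
width: 0.0005
grip_force: 21.1
```

The toggle is at its end stop. I back off at once, rise and look.

>>> carry_out --pt "-0.3 0 0 0 0 0" --pt "-0.5 0 0 0 0 0" --pt "-0.2 0 0 0 0 0" --pt "0 0 -0.7 0 0 0" --pt "0 0 -0.9 0 0 0" --pt "0 0 -0.5 0 0 0" --pt "-1 0.5 0 0 0 0" --pt "-1 0.5 0 0 0 0" --pt "-0.3 0 0 0 0 0" --pt "0 0 0 0 0 0" --pt "0 0 0 0 0 0"

```text
time: 26.8
ee_pos: [0.4335, 0.0348, 0.1659]
eef_rot: [0.999, -0.046, 0.0, -0.0]
ft_force: [0.5, 0.1, 0.1]
width: 0.0005
grip_force: 0.0
```

Run:
```python
from h import *
c=grab('wrist','w7'); d=grab('top','t7'); s=read_state(); print(s['time'],s['ee_pos'],s['ft_force'])
vv,uu=np.mgrid[0:225,0:640]; vv,uu=vv.ravel(),uu.ravel(); z=c['range_z'][vv,uu]
o=np.array(c['xyz']);M=R.from_quat(c['orientation']).as_matrix()
P=o+(np.c_[(uu-c['cx'])/c['fx'],(vv-c['cy'])/c['fy'],np.ones(len(uu))]*z[:,None])@M.T
rgb=c['pixels'][vv,uu].astype(int); cop=(rgb[:,0]>rgb[:,2]*1.6)&(rgb[:,0]>80)&(abs(P[:,1]+.045)<.05)&(P[:,0]>.45)
b=cop&(P[:,2]>.098)&(P[:,2]<.112); print('block',b.sum(),P[b].mean(0).round(4),P[b].min(0).round(4),P[b].max(0).round(4))
k=(P[:,2]>.11)&(abs(P[:,1]-.06)<.03)&(P[:,0]>.5)&(P[:,0]<.65); q=P[k]
from scipy.optimize import least_squares
if len(q): fit=least_squares(lambda x:np.linalg.norm(q-x,axis=1)-.013,q.mean(0)-[0,0,.01],loss='soft_l1',f_scale=.001); print('ball',len(q),fit.x,np.abs(fit.fun).mean())
a=c['pixels'][:230,:,::-1]; e=cv2.resize(d['pixels'][160:260,220:460,::-1],(640,267),interpolation=cv2.INTER_CUBIC)
cv2.imwrite('pics/fin.png',np.vstack([a,e]))
```

```text
26.9 [0.43322644 0.03465215 0.16554045] [-0.66334623  0.83866648  0.02701518]
block 885 [ 0.5334 -0.0445  0.1048] [ 0.5221 -0.055   0.0983] [ 0.5447 -0.0356  0.1076]
ball 421 [0.58074642 0.06060317 0.12075601] 0.000519740644924762
```

View pics/fin.png

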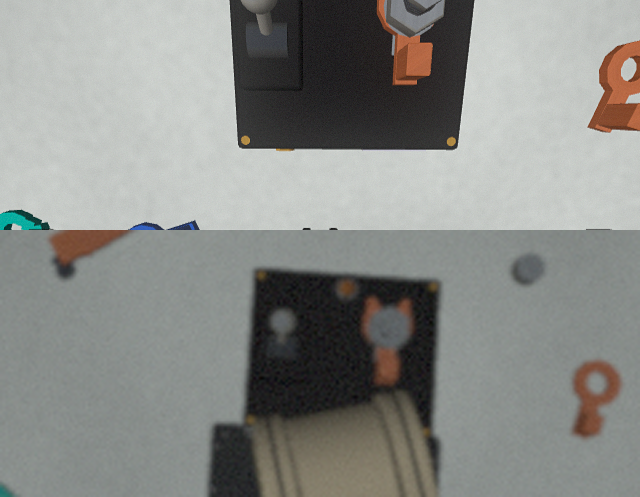

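The shoe is on the rod under the coupler, and the lever leans to +x. The ball is cut off at the top of the frame, so I move ahead a little and measure its angle properly.

>>> carry_out --pt "0.7 0 -0.3 0 0 0" --pt "0.8 0 0 0 0 0" --pt "0 0 0 0 0 0" --pt "0 0 0 0 0 0"

```text
time: 27.4
ee_pos: [0.4919, 0.029, 0.1771]
eef_rot: [0.999, -0.046, -0.001, -0.0]
ft_force: [-0.8, -0.0, -0.2]
width: 0.0004
grip_force: 0.0
```

Run:
```python
from h import *
from scipy.optimize import least_squares
grab('wrist','w8'); grab('scene','s8')
for f in ('scene0','w6','s8','w8'):
    c=load(f); h=225 if f[0]=='w' else 400
    vv,uu=np.mgrid[0:h,0:640]; vv,uu=vv.ravel(),uu.ravel(); z=c['range_z'][vv,uu]
    P=np.array(c['xyz'])+(np.c_[(uu-c['cx'])/c['fx'],(vv-c['cy'])/c['fy'],np.ones(len(uu))]*z[:,None])@R.from_quat(c['orientation']).as_matrix().T
    k=(P[:,2]>.114)&(P[:,2]<.15)&(abs(P[:,1]-.06)<.03)&(P[:,0]>.5)&(P[:,0]<.64); q=P[k]
    fit=least_squares(lambda x:np.linalg.norm(q-x,axis=1)-.013,np.median(q,0)-[0,0,.01],loss='soft_l1',f_scale=.001)
    H=(P[:,2]>.0835)&(P[:,2]<.0865)&(abs(P[:,1]-.06)<.04)&(P[:,0]>.5)&(P[:,0]<.64)
    h_=P[H]; print(f,len(q),fit.x.round(4),np.abs(fit.fun).mean().round(5),'housing',len(h_),h_[:,:2].min(0).round(3),h_[:,:2].max(0).round(3), vv[k].min(),cv2.minAreaRect(h_[:,:2].astype(np.float32)*1000) if len(h_)>9 else '')
```

```text
scene0 105 [0.5444 0.0635 0.1246] 0.00086 housing 238 [0.525 0.036] [0.599 0.089] 183 ((562.03955078125, 62.11371994018555), (48.935035705566406, 71.88398742675781), 85.26811218261719)
w6 1631 [0.5447 0.0642 0.1244] 0.00043 housing 2644 [0.523 0.037] [0.579 0.089] 13 ((550.848876953125, 62.79480743408203), (49.689697265625, 52.13032531738281), 84.66436004638672)
s8 104 [0.5811 0.0601 0.1213] 0.00076 housing 220 [0.527 0.036] [0.597 0.089] 193 ((561.3549194335938, 62.46745300292969), (49.42516326904297, 68.39102172851562), 83.80252075195312)
w8 1111 [0.5812 0.0606 0.1215] 0.00035 housing 2693 [0.523 0.035] [0.596 0.09 ] 70 ((559.7127685546875, 62.557804107666016), (49.377296447753906, 69.02111053466797), 83.92046356201172)
```

The ball moved from (0.5447, 0.1244) to (0.5812, 0.1215) in (x, z), which puts the toggle at about 0.97–1.0. The last push pulled the finger upward, so it may have been bearing on the lever shaft. One gentle check push higher up, on the ball, will confirm the end stop.

>>> carry_out --pt "0.5 -0.5 0 0 0 0" --pt "0.49 -0.49 0 0 0 0" --pt "0 0 0.7 0 0 0" --pt "0 0 0.8 0 0 0" --pt "0 0 0.5 0 0 0" --pt "0 0 0.24 0 0 0" --pt "0.2 0 0 0 0 0" --pt "0.2 0 0 0 0 0" --pt "0.08 0 0 0 0 0" --pt "0 0 0 0 0 0"

```text
time: 28.75
ee_pos: [0.5548, 0.0627, 0.0883]
eef_rot: [0.999, -0.047, 0.0, -0.0]
ft_force: [-0.2, 0.4, 0.5]
width: 0.0007
grip_force: 0.0
```

>>> carry_out --pt "0.04 0 0 0 0 0" --pt "0.04 0 0 0 0 0" --pt "0 0 0 0 0 0"

```text
time: 29.12
ee_pos: [0.5576, 0.0624, 0.0881]
eef_rot: [0.999, -0.046, 0.0, 0.0]
ft_force: [0.0, 0.6, -0.3]
width: 0.0005
grip_force: 0.0
```

>>> carry_out --pt "0.03 0 0 0 0 0" --pt "0.03 0 0 0 0 0" --pt "0 0 0 0 0 0"

```text
time: 29.5
ee_pos: [0.5591, 0.0623, 0.0878]
eef_rot: [0.999, -0.046, -0.001, 0.0]
ft_force: [-4.0, 0.3, 1.9]
width: 0.0006
grip_force: 2.3
```

>>> carry_out --pt "0.03 0 0 0 0 0" --pt "0 0 0 0 0 0" --pt "0 0 0 0 0 0"

```text
time: 29.88
ee_pos: [0.5593, 0.0622, 0.0878]
eef_rot: [0.999, -0.046, -0.002, 0.0]
ft_force: [-10.3, -0.0, 6.7]
width: 0.0006
grip_force: 5.1
```

It is the same hard stop, now felt on the ball, so the toggle is fully over. I retreat clear of everything.

>>> carry_out --pt "-0.3 0 0 0 0 0" --pt "-0.5 0 0 0 0 0" --pt "0 0 -0.7 0 0 0" --pt "0 0 -1 0 0 0" --pt "0 0 -0.8 0 0 0" --pt "-1 0 0 0 0 0" --pt "-1 0 0 0 0 0" --pt "0 0 0 0 0 0" --pt "0 0 0 0 0 0" --pt "0 0 0 0 0 0"

```text
time: 31.12
ee_pos: [0.4503, 0.0723, 0.188]
eef_rot: [0.999, -0.047, 0.0, -0.0]
ft_force: [-0.7, 0.1, -0.6]
width: 0.0004
grip_force: 0.0
```

Run:
```python
from h import *
s=read_state(); print(s['time'],s['ee_pos'],s['ft_force'],abs(s['joint_vel']).max())
print(r.close_job())
```

```text
31.125 [0.45030468 0.07232306 0.18797621] [-0.72705511  0.14718583 -0.60693366] 0.0050026398153487014
the job is handed in; nothing more can be done
None
```

The job is handed in at 31 s: the shoe is home on the rod under the coupler (held at about 19.5 N measured at the wrist, then released), and the toggle is hard against its far stop, where one push briefly reached about 40 N at the fingertips.

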